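# Mount a keyed lap wheel on the free spindle of the polisher

### The arm

A 6-joint arm with a two-finger parallel gripper is mounted at the origin on the work surface. World frame = base frame: x ahead of the robot, y to its left, z up, the work surface at z = 0. Lengths are in m, angles in rad, forces in N, time in s.
With the tool pointing down it reaches from about 0.3 to 0.875 m from the base axis. Payload 6.4 kg.
Tool frame: the origin (TCP) lies midway between the tips of the shut fingers; the grasp point (between the pads) lies 19 mm behind it (arm.grip_point_offset is the distance from the TCP to the grasp point, in m); z points along the fingers, y is the line along which they close (so a half turn about z gives the same grasp; the last joint's range is limited). The gripper opens to 88 mm and grips with 3 to 60 N. Pads are 18 mm wide; open, the fingers measure 123 mm over their backs; the gripper's body (75 mm by 187 mm) begins 45 mm behind the grasp point.
Start: joints at [-1.545, 0.181, 1.607, -0, 1.354, -0.206], TCP at [0.132, -0.56, 0.239] pointing down, gripper open.
Joint ranges: [-2.99, 2.99], [-0.89, 2.07], [0.3, 2.58], [-1.14, 4.28], [0, 2.63], [-3.12, 3.12]. Speed limits (rad/s): [2.57, 2.57, 3.01, 3.14, 3.14, 3.14].

### API

Orientations are given as [roll, pitch, yaw] about the fixed x, y, z axes, in that order (R = Rz(yaw) Ry(pitch) Rx(roll)).
In Python, from bench import arm gives the robot as it stands.
- The arm moves only by the tool arm_command, never from a script. Its argument "deltas" is a list of rows, each a list of 3 entries, a list of its own where there are three numbers: the shift along the tool's x, y, z in normalised numbers (1 is 400 mm), then the turn about the tool's z in parts of the range, where 1.0 means 180 degrees, then the finger opening in mm, from 0 to 88.1. In form: [[[dx, dy, dz], spin, fingers], ...]. A call has 1 to 8 rows; each row is the pose to reach, as a shift and turn from the pose commanded when the call began, along the tool's axes at that moment; what a row does not reach only later rows make up. A row lasts 1/12 s, in which the tool goes at most 41.7 mm and 7.16 degrees, less where a joint would pass 70% of its speed; a pose out of reach is approached as far as the arm can. Shift and turn numbers lie between -1 and 1, and a call with a number outside is refused. A call with a gripper value outside its range is refused whole. The fingers move at their own pace and stop on an object; "squeeze" is the grip in N (left out, the last holds). Time passes only in rows, so rows that repeat a pose let the fingers close. It gives the time, the measured TCP pose, the force, the opening and the grip force at its end, in the units of the state.
- arm.get_state(): the state, without advancing time (a new reading comes with each control period).
- arm.capture(name): name is "scene" or "top" or "wrist"; returns a dict with "color" (480x640x3 uint8, red, green, blue), "z_map" (480x640 float32, m along the optical axis (not along the pixel's ray), 0 where there is no reading), "mtx" (3x3 intrinsics, pixels), "rvec" (rotation vector, rad) and "tvec" (3), from world to camera coordinates, as OpenCV has them. Camera axes: x right, y down, z forward; pixel columns grow to the right and rows downward; lengths in m; the calibration is good to about 2 mm. The wrist camera is an equidistant fisheye: a pixel r from the principal point sees the ray r / f radians off the axis. A picture is of the moment at which its call begins.
- arm.finish_job(): hands the job in; it is judged then, once.
The state is a dict: "time": time; "joint_positions": joint angles; "qd": joint speeds; "joint_efforts": joint torques, N m; "position": TCP position; "ee_rot": TCP orientation; "contact_force": force on the tool from outside, world axes, zero at the start; "moment": the same for the moment, N m; "width": opening from 0.0 (shut) to 1.0 (fully open); "gripper_force": force on a finger pad.
Only numpy, scipy, OpenCV 4.12 (cv2) and the standard library are available. Lean on these libraries where they do the work, as an engineer would, in place of code of your own. Each camera call takes 0.05 s, during which the arm holds its last target. There are 200 camera calls.

### The job

Take the lap wheel with the tan felt disc and bare aluminium grip out of the wooden stand and mount it on the polisher's open hub, the one that is not closed by the red cap: put its shaft into the bore, turn it until the key slips into the keyway, and push it fully home against the spring ejector until the wheel sits flat on the hub. The ejector would lift it again, so do not let go: finish while still holding the wheel pressed fully home. Leave the other wheel and everything else on the bench where it is.

Things in the scene. Friction and masses are not known exactly. Their poses are not given: they have to be found in the camera images.
- arbor: The arbor to mount (tan felt wheel, bare aluminium grip), standing upright in the stand, its wheel lying on the stand's top. Origin: centre of the wheel's UNDERSIDE, z up along the shaft. Wheel 50 mm diameter, 12 mm thick (z 0 to 12), shaft below, grip block above. An orange mark on the wheel's top rim is right above the shaft's key, on the +x side. Mass 175 to 350 g.
- arbor_grip (a point): Middle of the arbor's grip block, 29 mm above arbor's origin: block 34 mm along x, 22 mm across its two flats (they face +y and -y of the arbor), from 12 to 46 mm above the origin. Same axes.
- arbor_tip (a point): Centre of the arbor's shaft tip, 32 mm below arbor's origin, same axes. Round steel shaft 17.6 mm diameter, last 4 mm tapered to 13 mm. On its +x side a key, 6 mm wide, reaches to 14 mm from the axis, from 10 to 28 mm above the tip, its lowest 3 mm tapered to 3 mm wide: the last 10 mm of shaft are plain and enter the bore before the key.
- spare: Spare arbor, to be left alone: same shape and axes, but dark blue wheel and black grip, in the stand's other hole.
- stand: Wooden stand block fixed to the bench, 80 (x) by 200 (y) by 50 mm high, origin at the centre of its underside. Two blind holes, 33 mm diameter, 40 mm deep, at y = -50 and +50 mm; which arbor is in which varies.
- hub_left_mouth (a point): Left hub of the polisher (the robot's left, +y on the machine): upright steel hub, 48 mm across. Point: centre of its mouth in the flat top face, 100 mm above the table; z up, +x along its keyway. Bore 20 mm diameter; keyway 8 mm wide, out to 15.5 mm from the axis, full depth, open at the top, orange mark on the top face at its outer end. Braked: turns only under about 0.8 N m.
- hub_right_mouth (a point): Right hub of the polisher (the robot's right, -y on the machine): upright steel hub, 48 mm across. Point: centre of its mouth in the flat top face, 100 mm above the table; z up, +x along its keyway. Bore 20 mm diameter; keyway 8 mm wide, out to 15.5 mm from the axis, full depth, open at the top, orange mark on the top face at its outer end. Braked: turns only under about 0.8 N m.
- ejector_left_top (a point): Spring ejector (brass disc) of the left hub; point: its top's centre, 24 mm below the mouth at rest. It meets the shaft's tip with 6 N and pushes up with about 12.5 N when the arbor is fully home, 8 mm further down, the wheel's underside on the hub's top face. Let go, it lifts the arbor 8 mm.
- ejector_right_top (a point): Spring ejector (brass disc) of the right hub; point: its top's centre, 24 mm below the mouth at rest. It meets the shaft's tip with 6 N and pushes up with about 12.5 N when the arbor is fully home, 8 mm further down, the wheel's underside on the hub's top face. Let go, it lifts the arbor 8 mm.
- cap: Red plastic cap screwed tight over one of the two hubs, centred on it (which hub varies): 56 mm diameter, 18 mm high, plus a 24 mm wide, 6 mm high button; origin at the centre of its underside, level with the hub's mouth. It cannot be moved.
- collar: Brass ring, 62 mm outer diameter, 10 mm high, fixed round the open hub, just below its mouth (top 4 mm below the mouth). Origin at the centre of its underside.
- polisher: Green twin-spindle polisher housing fixed to the bench, 170 (x) by 320 (y) by 55 mm high, origin at the centre of its underside; the hubs stand on it at y = +85 and -85 mm.
- charcoal: Black charcoal block, 60 by 90 by 30 mm, bystander. Origin at the centre of its underside.
- pick: Brass-handled soldering pick lying down, 160 mm long, 10 mm thick, along its x, bystander. Origin under its middle.
- jar: Amber jar with black lid, 50 mm diameter, 50 mm high, bystander. Origin at the centre of its underside.
- tweezers: Steel tweezers lying down, 150 mm long along their x, 6 mm thick, bystander. Origin under their middle.
- bracelet: Brass ring lying flat, 64 mm diameter, 10 mm high, bystander. Origin at the centre of its underside.
- hammer: Small hammer lying down, 180 mm long along its x (head at +x), bystander. Origin under its handle, near the middle.
There are look-alikes about, which are no part of the job. There is more than one size of the arbor; the job needs the smallest.

How it is judged:
On the way:
1. the tan wheel is held clear of the stand (z of arbor in the frame of stand above 0.085 m and contact force between the fingers and arbor above 1 N), for 0.2 s.
At the end, for the whole second after the job is handed in: The tan wheel's underside is within 2 mm of the top face of the open hub, its axis within 3 mm of the hub's, its key in the keyway (within 10 degrees), upright within 3.5 degrees and at rest, while the fingers still hold it there against the ejector (more than 2 N of contact) (((z of arbor in the frame of hub_left_mouth between -0.004 and 0.002 m and horizontal distance between arbor and hub_left_mouth below 0.003 m and angle between the x axis of arbor and the x axis of hub_left_mouth, either way round below 0.17 rad) or (z of arbor in the frame of hub_right_mouth between -0.004 and 0.002 m and horizontal distance between arbor and hub_right_mouth below 0.003 m and angle between the x axis of arbor and the x axis of hub_right_mouth, either way round below 0.17 rad)) and angle between arbor's own z axis and vertical below 0.06 rad and contact force between the fingers and arbor above 2 N and linear speed of arbor below 0.02 m/s); the arm keeps its last pose, push and grip.
It fails at once if the spare wheel is moved by more than 20 mm (distance of spare from where it was at the start of the episode above 0.02 m).
It fails at once if a bystander is moved by more than 30 mm (distance of any of charcoal, pick, jar, tweezers, bracelet, hammer from where it was at the start of the episode above 0.03 m).
It also fails if it takes over 35 s, if anything falls off the work surface, if the arm or the gripper's body presses on something with over 40 N, if the wrist force passes 120 N, or if a joint passes its speed limit or range.

## Working session

There is one attempt and no reset: what is moved stays moved. The work goes in short steps, Python scripts to look and compute and a tool call to move; the robot and the scene stay as the last step left them, time stands still between calls to the robot, and variables do not carry over. Pictures are saved under pics/ and viewed, at most 10 in all, crops included, and the job is handed in when it is done.

Besides the shell and the picture viewer there is one more tool, called after "Call:" as name([rows], argument=value, ...), one row to a line, values as JSON. arm_command: Moves the arm, as the interface text tells. Its arguments: {"type":"object","properties":{"deltas":{"type":"array"},"squeeze":{"type":"number"}},"required":["deltas"]}

```bash
mkdir -p pics; ls
cat > h.py <<'E'
import numpy as np, cv2
from bench import arm
def cap(n):
    c=arm.capture(n); np.savez(f'{n}.npz',**c); return c
def world(c,u,v,z=None):
    """pinhole pixel to world; by depth, or on plane z"""
    R=cv2.Rodrigues(np.array(c['rvec'],float))[0]; t=np.array(c['tvec'],float).ravel()
    K=np.array(c['mtx']); ray=np.linalg.inv(K)@np.array([u,v,1.])
    o=-R.T@t; d=R.T@ray
    s=c['z_map'][int(round(v)),int(round(u))] if z is None else (z-o[2])/d[2]
    return o+s*d
E
python3 - <<'E'
from h import *
for n in('scene','top'):
    c=cap(n); cv2.imwrite(f'pics/{n}0.png',c['color'][:,:,::-1]); print(n,c['mtx'],c['rvec'],c['tvec'])
s=arm.get_state(); print(s['position'],s['ee_rot'],s['time'],s['width'])
E
```

```text
pics
scene [[502.30360604   0.         313.6564762 ]
 [  0.         502.30360604 239.84207949]
 [  0.           0.           1.        ]] [ 1.54783643  1.94991177 -0.87835259] [ 0.09832376 -0.28119541  1.41480329]
top [[489.47345696   0.         317.50582991]
 [  0.         489.47345696 236.3295017 ]
 [  0.           0.           1.        ]] [ 2.21327394 -2.15805925  0.05848383] [0.01764907 0.54495029 1.12581185]
[ 0.13208568 -0.55914451  0.23792837] [-3.14007937e+00 -3.15743915e-04  2.31776003e-01] 0.1 1.003042955579376
```

View pics/top0.png

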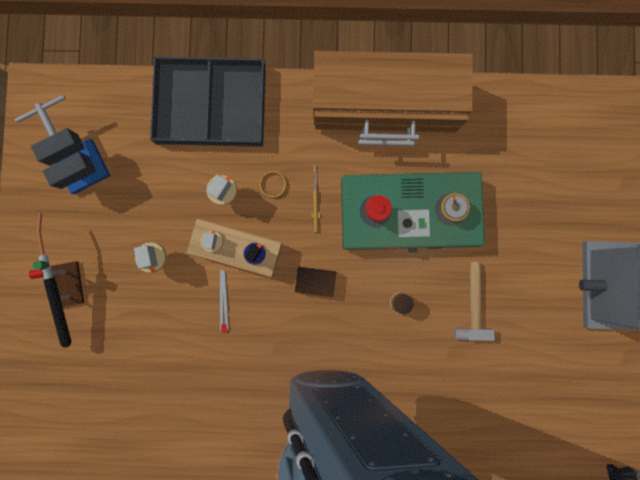

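View pics/scene0.png

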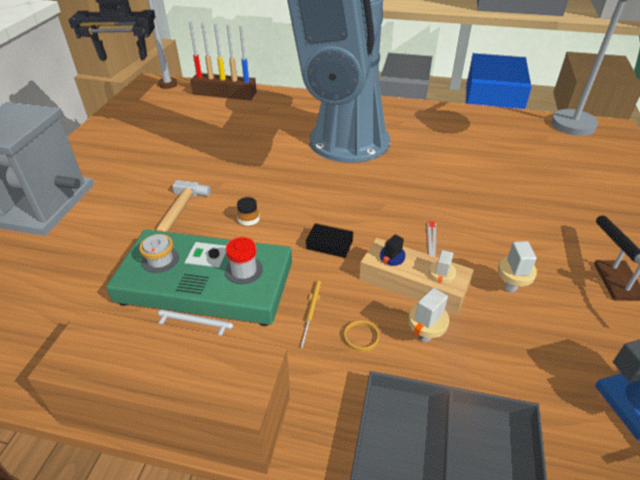

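The top view shows the stand at (235,248), with the tan wheel at (211,241) and the spare at (255,253). The open hub is at (455,207) and the red cap at (378,208). Next I'll enlarge the arbor and hub.

Run:
```python
from h import *
t=dict(np.load('top.npz')); s=dict(np.load('scene.npz'))
def crop(c,u,v,w,h):
    return cv2.resize(c['color'][v:v+h,u:u+w,::-1],(400,300),interpolation=cv2.INTER_CUBIC)
a=np.vstack([np.hstack([crop(t,185,216,60,45),crop(t,425,185,60,45)]),np.hstack([crop(s,415,240,60,45),crop(s,127,225,60,45)])])
cv2.imwrite('pics/crop1.png',a)
for u,v in((211,241),(455,207),(200,225),(280,245),(268,275),(188,252),(255,253)): print(u,v,world(t,u,v).round(4), world(t,u,v,.05).round(4))
```

```text
211 241 [0.5235 0.2622 0.0953] [0.5256 0.2725 0.05  ]
455 207 [ 0.6138 -0.2729  0.0735] [ 0.6168 -0.2793  0.05  ]
200 225 [0.5612 0.2984 0.0524] [0.5614 0.299  0.05  ]
280 245 [0.5208 0.1161 0.0433] [0.5205 0.1156 0.05  ]
268 275 [0.452  0.1409 0.0475] [0.452  0.1406 0.05  ]
188 252 [0.4994 0.3246 0.0467] [0.4994 0.3237 0.05  ]
255 253 [0.4999 0.166  0.0914] [0.5009 0.1716 0.05  ]
```

View pics/crop1.png

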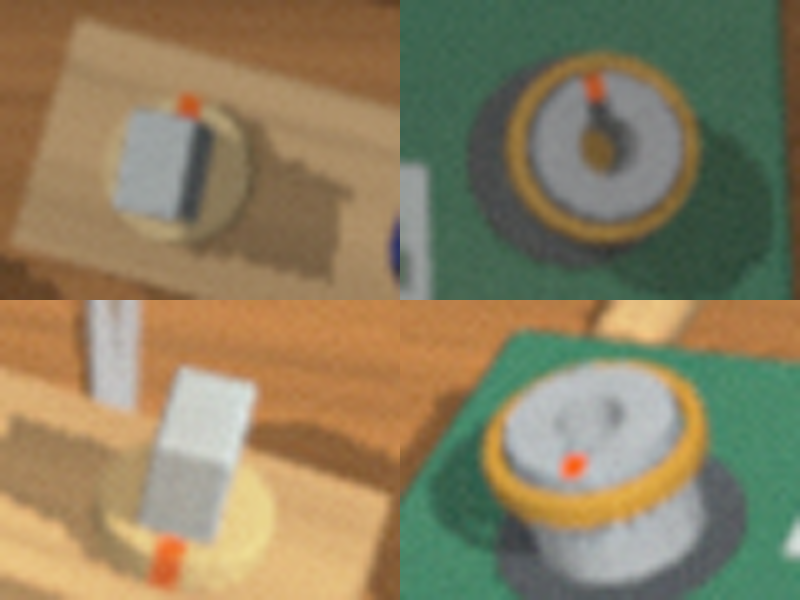

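The top crops give the arbor grip top with its centre near (208.3,240.4), and the orange mark at (213.2,231.6). The hub centre is near (455.8,206.8) and its mark at (454.3,198).

```bash
cat >> h.py <<'E'
def togo(xy,yaw):
    """shift of tool x,y (mm) and spin (deg) from the present pose"""
    from scipy.spatial.transform import Rotation as Ro
    s=arm.get_state(); R=Ro.from_euler('xyz',s['ee_rot']).as_matrix(); p=np.array(s['position'])
    d=R.T@(np.array([*xy,p[2]])-p)*1e3
    a=R[:,0]; ty=np.degrees(np.arctan2(a[1],a[0])); return d.round(1), round((ty-yaw+180)%360-180,1), p.round(4), round(ty,2), s['time']
E
python3 - <<'E'
from h import *
t=dict(np.load('top.npz'))
P=lambda ox,oy,u,v,z: world(t,ox+(u+.5)/6.667-.5,oy+(v+.5)/6.667-.5,z)
ang=lambda d: np.degrees(np.arctan2(d[1],d[0]))
c=[P(185,216,*q,.096) for q in((133,108),(195,115),(178,220),(115,208))]
g=np.mean(c,0); print('grip',g,ang(c[0]+c[1]-c[2]-c[3]))
w=P(185,216,180,170,.062); m=P(185,216,188,104,.062); print('wheel',w,ang(m-w))
h=P(425,185,205,145,.1); m=P(425,185,195,87,.1); print('hub',h,ang(m-h))
print(togo(g[:2],ang(c[0]+c[1]-c[2]-c[3])))
E
```

```text
grip [0.52551597 0.26896228 0.096     ] -7.4554909369763855
wheel [0.52492493 0.26846709 0.062     ] -4.692640745496544
hub [ 0.61183427 -0.2664538   0.1       ] 10.194012970994622
(array([ 573.1, -715.6,    1.3]), np.float64(20.7), array([ 0.1321, -0.5591,  0.2379]), np.float64(13.28), 0.1)
```

The rows are not in the units I measure in: shifts go in shares of 400 mm and turns go in shares of 180 degrees. I convert before sending: -240 mm / 400 = -0.6, -210 mm / 400 = -0.525, 20.7 degrees / 180 = 0.115.

Call:
arm_command([
  [[0.06, -0.075, 0], 0.0167, 88],
  [[0.12, -0.15, 0], 0.0333, 88],
  [[0.18, -0.225, 0], 0.05, 88],
  [[0.24, -0.3, 0], 0.0667, 88],
  [[0.3, -0.375, 0], 0.0833, 88],
  [[0.36, -0.45, 0], 0.1, 88],
  [[0.42, -0.525, 0], 0.115, 88],
  [[0.48, -0.6, 0], 0.115, 88],
])

```text
time: 0.77
position: [0.264, -0.28, 0.2384]
ee_rot: [-3.141, 0.0, -0.133]
contact_force: [1.1, 0.5, 0.0]
width: 0.997
gripper_force: 0.0
```

```bash
python3 -c "
from h import *
print(togo([.5255,.2685],-7))"
```

```text
(array([ 1.866e+02, -5.783e+02,  2.000e-01]), np.float64(-0.6), array([ 0.264 , -0.28  ,  0.2384]), np.float64(-7.6), 0.7667)
```

Call:
arm_command([
  [[0.03, -0.095, 0], 0, 88],
  [[0.06, -0.19, 0], 0, 88],
  [[0.09, -0.285, 0], 0, 88],
  [[0.12, -0.38, 0], 0, 88],
  [[0.15, -0.475, 0], 0, 88],
  [[0.18, -0.57, 0], 0, 88],
  [[0.2125, -0.665, 0], 0, 88],
  [[0.245, -0.76, 0], 0, 88],
])

```text
time: 1.43
position: [0.4005, 0.009, 0.2388]
ee_rot: [3.141, -0.001, -0.129]
contact_force: [1.0, -1.1, -0.0]
width: 1.0
gripper_force: 0.0
```

```bash
python3 -c "
from h import *
print(togo([.5255,.2685],-7))"
```

```text
(array([  90.5, -273.4,    0. ]), np.float64(-0.4), array([0.4005, 0.009 , 0.2388]), np.float64(-7.41), 1.4333)
```

In the tool's units: -273 mm / 400 = -0.6825, -228 mm / 400 = -0.57.

Call:
arm_command([
  [[0.03, -0.095, 0], 0, 88],
  [[0.06, -0.19, 0], 0, 88],
  [[0.09, -0.285, 0], 0, 88],
  [[0.12, -0.38, 0], 0, 88],
  [[0.15, -0.475, 0], 0, 88],
  [[0.18, -0.57, 0], 0, 88],
  [[0.225, -0.6825, 0], 0, 88],
  [[0.225, -0.6825, 0], 0, 88],
])

```text
time: 2.1
position: [0.5259, 0.2706, 0.2374]
ee_rot: [-3.14, 0.001, -0.126]
contact_force: [-0.4, -1.0, -0.7]
width: 0.995
gripper_force: 0.0
```

```bash
python3 -c "
from h import *
print(togo([.5255,.2685],-7))
c=cap('wrist'); cv2.imwrite('pics/w1.png',c['color'][:,:,::-1]); print(c['mtx'],c['rvec'],c['tvec'])"
```

```text
(array([-0.2,  2.2, -0. ]), np.float64(-0.2), array([0.5259, 0.2706, 0.2374]), np.float64(-7.23), 2.1)
[[371.64829954   0.         318.36928763]
 [  0.         371.64829954 238.98613583]
 [  0.           0.           1.        ]] [-1.95557184  2.2163782   0.292346  ] [0.33494378 0.43748197 0.51306123]
```

View pics/w1.png

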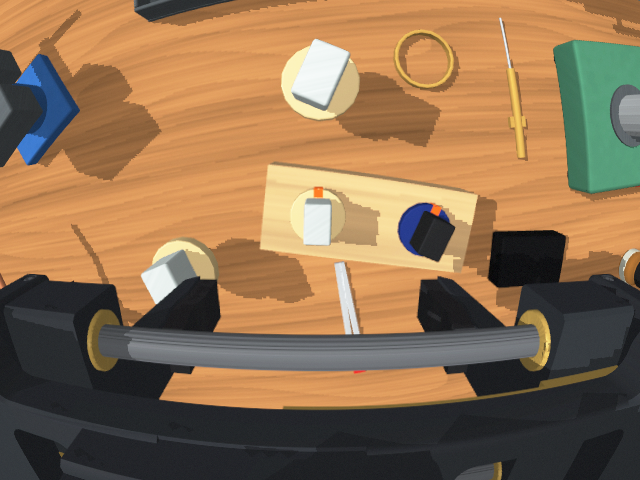

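The wrist view shows the arbor at (318,217), with its mark at (318,191). I'll enlarge it.

```bash
cat >> h.py <<'E'
def wworld(c,u,v,z):
    R=cv2.Rodrigues(np.array(c['rvec'],float))[0]; t=np.array(c['tvec'],float).ravel()
    q=cv2.fisheye.undistortPoints(np.array([[[u,v]]],float),np.array(c['mtx']),np.zeros(4))[0,0]
    o=-R.T@t; d=R.T@np.array([*q,1]); return o+(z-o[2])/d[2]*d
E
python3 - <<'E'
from h import *
c=dict(np.load('wrist.npz'))
cv2.imwrite('pics/w1c.png',cv2.resize(c['color'][180:255,270:370,::-1],(800,600),interpolation=cv2.INTER_CUBIC))
E
```

```text
(no output)
```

View pics/w1c.png

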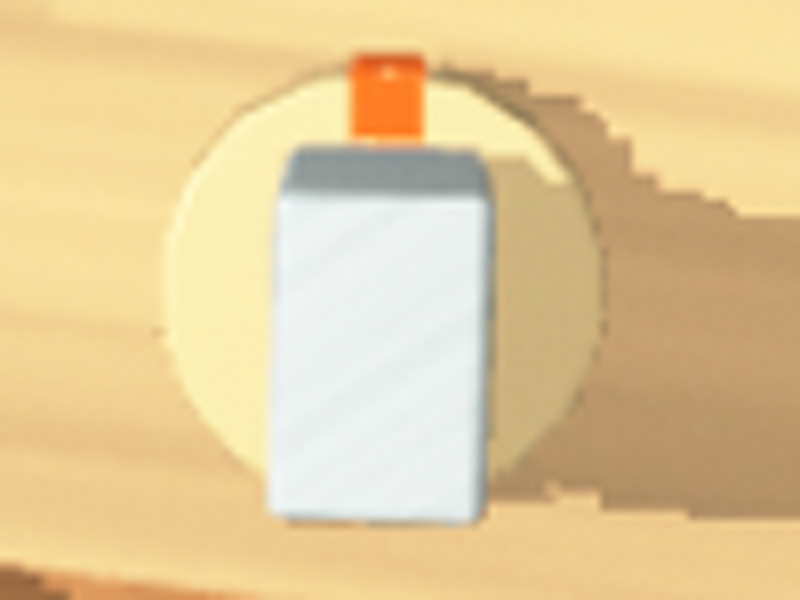

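The crop shows the grip top corners at (278,195), (490,195), (483,520) and (268,517). The wheel is centred at about (384,285), and the mark is at (388,97).

Run:
```python
from h import *
c=dict(np.load('wrist.npz'))
P=lambda u,v,z: wworld(c,270+u/8-.5,180+v/8-.5,z)
ang=lambda d: np.degrees(np.arctan2(d[1],d[0]))
q=[P(*p,.096) for p in((278,195),(490,195),(483,520),(268,517))]
g=np.mean(q,0); a=ang(q[0]+q[1]-q[2]-q[3]); print(g,a,[np.linalg.norm(q[i]-q[i-1]).round(4) for i in range(4)])
w=P(384,285,.061);m=P(388,97,.062); print(w,ang(m-w),np.linalg.norm(m-w))
s=arm.get_state(); print(s['ee_rot'],s['position'], togo(g[:2],a))
```

```text
[0.52842905 0.27214623 0.096     ] -8.681894047172205 [np.float64(0.0328), np.float64(0.0207), np.float64(0.033), np.float64(0.0216)]
[0.5288469 0.2717908 0.061    ] -8.382558167178475 0.021111819138047695
[-3.14129847e+00  1.32346619e-03 -1.25944352e-01] [0.52535147 0.26929313 0.23737648] (array([ 2.7, -3.2, -0. ]), np.float64(1.5), array([0.5254, 0.2693, 0.2374]), np.float64(-7.22), 2.15)
```

In the tool's units: 168 mm / 400 = 0.42, 155 mm / 400 = 0.3875, 1.5 degrees / 180 = 0.0083.

Call:
arm_command([
  [[0.0075, -0.0075, 0], 0.0083, 60],
  [[0.0075, -0.0075, 0.0875], 0.0083, 60],
  [[0.0075, -0.0075, 0.175], 0.0083, 60],
  [[0.0075, -0.0075, 0.2625], 0.0083, 60],
  [[0.0075, -0.0075, 0.3375], 0.0083, 60],
  [[0.0075, -0.0075, 0.3875], 0.0083, 60],
  [[0.0075, -0.0075, 0.42], 0.0083, 60],
  [[0.0075, -0.0075, 0.42], 0.0083, 60],
])

```text
time: 2.82
position: [0.5256, 0.2669, 0.0676]
ee_rot: [3.139, 0.005, -0.157]
contact_force: [-0.2, -0.1, -0.3]
width: 0.677
gripper_force: 0.0
```

Call:
arm_command([
  [[0, 0, 0], 0, 10],
  [[0, 0, 0], 0, 10],
  [[0, 0, 0], 0, 10],
  [[0, 0, 0], 0, 10],
  [[0, 0, 0], 0, 10],
  [[0, 0, 0], 0, 10],
], squeeze=30)

```text
time: 3.32
position: [0.5289, 0.2692, 0.0718]
ee_rot: [-3.14, -0.002, -0.156]
contact_force: [0.4, 3.7, 2.0]
width: 0.249
gripper_force: 1.3
```

```bash
python3 -c "
from h import *
print(arm.get_state())
c=cap('wrist'); cv2.imwrite('pics/w2.png',c['color'][:,:,::-1])"
```

```text
{'time': 3.3167, 'joint_positions': array([2.70566091e-01, 4.17227652e-01, 1.67577134e+00, 8.58436611e-04,
       1.04618859e+00, 1.99669708e+00]), 'qd': array([ 0.00410408,  0.00346358, -0.00362619,  0.00176901, -0.00230489,
        0.00072973]), 'joint_efforts': array([-1.65859446e+00, -4.77972972e+01, -2.69130009e+01, -8.75792932e-01,
        3.43837347e-01, -6.39275881e-03]), 'position': array([0.52889614, 0.26918625, 0.07180392]), 'ee_rot': array([-3.13992152e+00, -1.88268307e-03, -1.55765307e-01]), 'contact_force': array([0.42570325, 3.73470751, 2.04574343]), 'moment': array([ 0.50380385, -0.08047331, -0.01165502]), 'gripper_force': 1.3005440781125799, 'width': 0.24872637720788993}
```

View pics/w2.png

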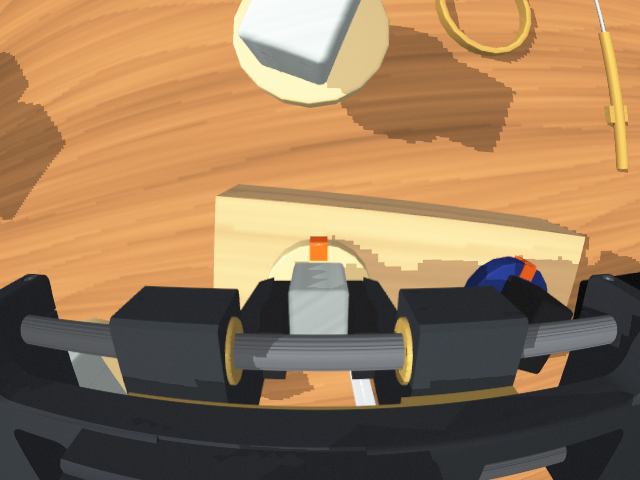

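The fingers have just reached the grip. I'll let the squeeze build, then lift.

In the tool's units: -140 mm / 400 = -0.35, -110 mm / 400 = -0.275.

Call:
arm_command([
  [[0, 0, 0], 0, 10],
  [[0, 0, 0], 0, 10],
  [[0, 0, 0], 0, 10],
  [[0, 0, -0.025], 0, 10],
  [[0, 0, -0.1], 0, 10],
  [[0, 0, -0.1875], 0, 10],
  [[0, 0, -0.275], 0, 10],
  [[0, 0, -0.35], 0, 10],
], squeeze=45)

```text
time: 4.03
position: [0.5277, 0.2682, 0.2127]
ee_rot: [3.141, 0.0, -0.156]
contact_force: [0.7, 0.0, -1.7]
width: 0.248
gripper_force: 45.0
```

```bash
python3 -c "
from h import *
print(togo([.6118,-.2665],10.2), arm.get_state()['gripper_force'])
c=cap('wrist'); cv2.imwrite('pics/w3.png',c['color'][:,:,::-1])"
```

```text
(array([1.660e+02, 5.152e+02, 3.000e-01]), np.float64(-19.1), array([0.5277, 0.2682, 0.2127]), np.float64(-8.92), 4.0333) 44.9988603964448
```

View pics/w3.png

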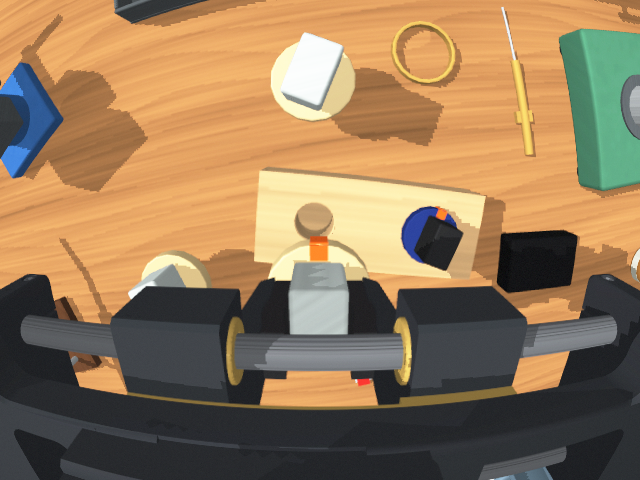

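The arbor is held upright and clear of the stand. Now I'll carry it to about 70 mm short of the hub so the wrist camera can see the bore.

In the tool's units: 285 mm / 400 = 0.7125, 247 mm / 400 = 0.6175, -19 degrees / 180 = -0.1056.

Call:
arm_command([
  [[0.01, 0.05, 0], -0.0056, 10],
  [[0.0275, 0.1425, 0], -0.0167, 10],
  [[0.045, 0.2375, 0], -0.0333, 10],
  [[0.0625, 0.3325, 0], -0.0444, 10],
  [[0.08, 0.4275, 0], -0.0611, 10],
  [[0.0975, 0.5225, 0], -0.0778, 10],
  [[0.115, 0.6175, 0], -0.0944, 10],
  [[0.1325, 0.7125, 0], -0.1056, 10],
])

```text
time: 4.75
position: [0.5352, -0.023, 0.2104]
ee_rot: [-3.141, 0.001, 0.179]
contact_force: [-0.1, -0.2, -2.5]
width: 0.243
gripper_force: 45.0
```

```bash
python3 -c "
from h import *
a=np.radians(10.2)
print(togo([.6118-.07*np.cos(a),-.2665-.07*np.sin(a)],10.2))"
```

```text
(array([-37.9, 253.2,  -0. ]), np.float64(0.0), array([ 0.5352, -0.023 ,  0.2104]), np.float64(10.24), 4.75)
```

In the tool's units: 253 mm / 400 = 0.6325, 228 mm / 400 = 0.57.

Call:
arm_command([
  [[-0.015, 0.095, 0], 0, 10],
  [[-0.03, 0.19, 0], 0, 10],
  [[-0.045, 0.285, 0], 0, 10],
  [[-0.06, 0.38, 0], 0, 10],
  [[-0.075, 0.475, 0], 0, 10],
  [[-0.0875, 0.57, 0], 0, 10],
  [[-0.095, 0.6325, 0], 0, 10],
  [[-0.095, 0.6325, 0], 0, 10],
])

```text
time: 5.42
position: [0.542, -0.2823, 0.2101]
ee_rot: [3.14, 0.001, 0.171]
contact_force: [-0.1, -0.1, -1.2]
width: 0.252
gripper_force: 45.0
```

Call:
arm_command([
  [[0, 0, 0], 0, 10],
  [[0, 0, 0], 0, 10],
])

```text
time: 5.58
position: [0.5425, -0.2762, 0.2099]
ee_rot: [-3.14, 0.001, 0.176]
contact_force: [0.1, 1.3, -1.8]
width: 0.243
gripper_force: 45.0
```

```bash
python3 -c "
from h import *
print(togo([.6118,-.2665],10.2))
c=cap('wrist'); cv2.imwrite('pics/w4.png',cv2.resize(c['color'][120:420,120:520,::-1],(800,600),interpolation=cv2.INTER_CUBIC))"
```

```text
(array([69.9,  2.6, -0.1]), np.float64(-0.1), array([ 0.5425, -0.2762,  0.2099]), np.float64(10.06), 5.5833)
```

View pics/w4.png

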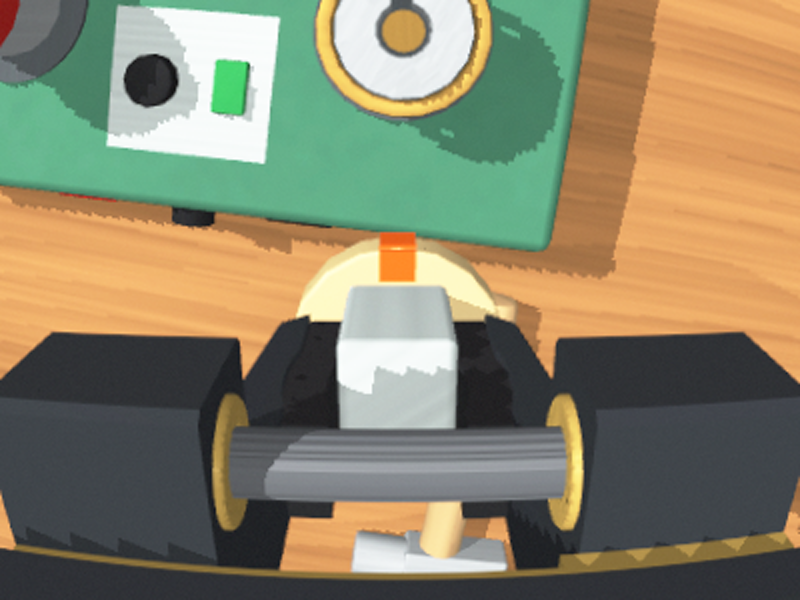

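The hub bore is near px (322,135) with its keyway upward. The arbor's mark is centred on px column 318.5. One enlarged crop of the hub next.

Run:
```python
from h import *
c=dict(np.load('wrist.npz'))
cv2.imwrite('pics/w4c.png',np.hstack([cv2.resize(c['color'][y:y+75,x:x+50,::-1],(400,600),interpolation=cv2.INTER_CUBIC) for x,y in((297,85),(297,225))]))
R=cv2.Rodrigues(c['rvec'])[0]; print((-R.T@c['tvec'].ravel()).round(4))
def dw(u,v):
    q=cv2.fisheye.undistortPoints(np.array([[[u,v]]],float),c['mtx'],np.zeros(4))[0,0]
    return R.T@(c['z_map'][v,u]*np.array([*q,1])-c['tvec'].ravel())
for u,v in((322,152),(338,135),(305,135),(322,112),(300,255),(290,265),(335,258),(318,252),(318,275)): print(u,v,dw(u,v).round(4))
```

```text
[ 0.6087 -0.2645  0.3557]
322 152 [ 0.6021 -0.2677  0.0993]
338 135 [ 0.6156 -0.2764  0.0992]
305 135 [ 0.6116 -0.2542  0.0991]
322 112 [ 0.6292 -0.2629  0.1009]
300 255 [ 0.5589 -0.2649  0.1996]
290 265 [ 0.5539 -0.2613  0.2007]
335 258 [ 0.5603 -0.2803  0.1999]
318 252 [ 0.5617 -0.2724  0.1997]
318 275 [ 0.558  -0.2731  0.2185]
```

View pics/w4c.png

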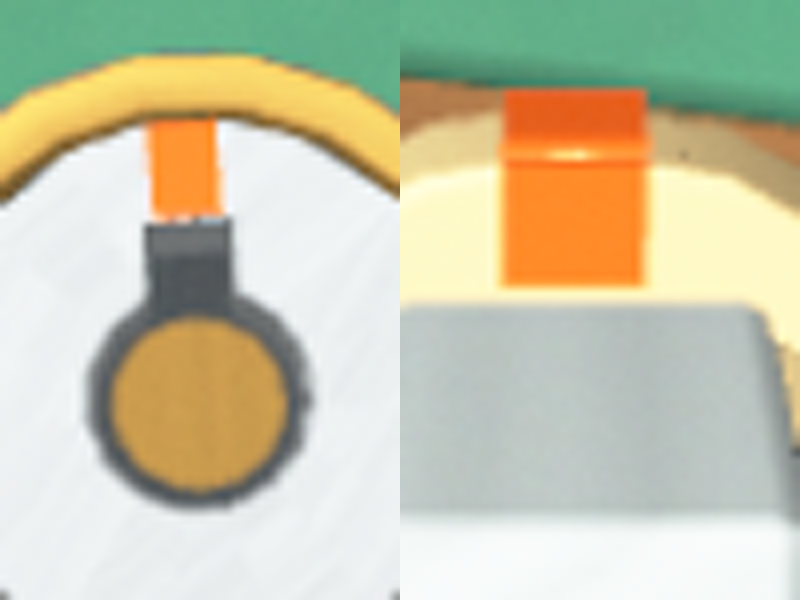

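The crop shows the bore centred at (199.5,397), with the hub mark's outer end at (182,120). The arbor mark's top rim edge is at (574,155), the grip front's base at y=305 and its top edge at y=515.

Run:
```python
from h import *
c=dict(np.load('wrist.npz'))
P=lambda u,v,z,y0: wworld(c,297+u/8-.5,y0+v/8-.5,z)
h=P(199.5,397,.0995,85); m=P(182,120,.0995,85); k=P(188,222,.0995,85)
print('hub',h,[ (np.degrees(np.arctan2(*(p-h)[1::-1])).round(2),np.linalg.norm(p-h).round(4)) for p in(m,k)])
d,s,p,yaw,_=togo(h[:2],10); print(d,p,yaw)
e=np.array([np.cos(np.radians(yaw)),np.sin(np.radians(yaw)),0])
r=P(174,155,.2,225); i=P(173,285,.2,225); print('mark',np.degrees(np.arctan2(*(r-i)[1::-1])),np.linalg.norm(r-i))
for n,q,o in(('rim',r,.025),('gripbase',P(174,305,.2,225),.017),('griptop',P(174,515,.234,225),.017)):
    a=q-o*e; print(n,a, 'arbor->hub tool mm',(togo(p[:2]+(h-a)[:2],yaw)[0]))
```

```text
hub [ 0.61413926 -0.26517322  0.0995    ] [(np.float64(13.69), np.float64(0.024)), (np.float64(13.85), np.float64(0.0152))]
[72.1  2.2 -0.1] [ 0.5427 -0.2757  0.2101] 10.12
mark 9.702159375203415 0.007444993610310708
rim [ 0.54081254 -0.2762719   0.2       ] arbor->hub tool mm [74.1  2.  -0.1]
gripbase [ 0.54021368 -0.27637973  0.2       ] arbor->hub tool mm [74.7  2.  -0.1]
griptop [ 0.54184741 -0.27615731  0.234     ] arbor->hub tool mm [73.1  1.9 -0.1]
```

In the tool's units: 74 mm / 400 = 0.185, 63 mm / 400 = 0.1575, -3.7 degrees / 180 = -0.0206.

Call:
arm_command([
  [[0.0625, 0.0025, 0], -0.0111, 10],
  [[0.125, 0.005, 0], -0.0206, 10],
  [[0.185, 0.005, 0.025], -0.0206, 10],
  [[0.185, 0.005, 0.0625], -0.0206, 10],
  [[0.185, 0.005, 0.1], -0.0206, 10],
  [[0.185, 0.005, 0.13], -0.0206, 10],
  [[0.185, 0.005, 0.145], -0.0206, 10],
  [[0.185, 0.005, 0.1575], -0.0206, 10],
])

```text
time: 6.3
position: [0.616, -0.2648, 0.1468]
ee_rot: [-3.14, 0.001, 0.242]
contact_force: [0.4, 0.4, -2.9]
width: 0.245
gripper_force: 45.0
```

Call:
arm_command([
  [[0, 0, 0], 0, 10],
  [[0, 0, 0], 0, 10],
])

```text
time: 6.47
position: [0.6165, -0.266, 0.1483]
ee_rot: [3.141, -0.0, 0.241]
contact_force: [-0.9, 0.3, -2.9]
width: 0.243
gripper_force: 45.0
```

In the tool's units: 6 mm / 400 = 0.015, 5 mm / 400 = 0.0125.

Call:
arm_command([
  [[0, 0, 0.005], 0, 10],
  [[0, 0, 0.01], 0, 10],
  [[0, 0, 0.0125], 0, 10],
  [[0, 0, 0.015], 0, 10],
  [[0, 0, 0.015], 0, 10],
])

```text
time: 6.88
position: [0.6164, -0.266, 0.1416]
ee_rot: [3.142, -0.0, 0.24]
contact_force: [-1.0, 0.8, -2.0]
width: 0.245
gripper_force: 45.0
```

In the tool's units: 8 mm / 400 = 0.02, 6 mm / 400 = 0.015.

Call:
arm_command([
  [[0, 0, 0.005], 0, 10],
  [[0, 0, 0.01], 0, 10],
  [[0, 0, 0.015], 0, 10],
  [[0, 0, 0.02], 0, 10],
  [[0, 0, 0.02], 0, 10],
])

```text
time: 7.3
position: [0.6163, -0.2659, 0.133]
ee_rot: [-3.141, 0.0, 0.24]
contact_force: [0.9, 2.2, -2.9]
width: 0.246
gripper_force: 45.0
```

The key is in the keyway. Now I'll press down against the ejector.

In the tool's units: 9 mm / 400 = 0.0225, 8 mm / 400 = 0.02.

Call:
arm_command([
  [[0, 0, 0.005], 0, 10],
  [[0, 0, 0.01], 0, 10],
  [[0, 0, 0.015], 0, 10],
  [[0, 0, 0.02], 0, 10],
  [[0, 0, 0.0225], 0, 10],
  [[0, 0, 0.0225], 0, 10],
], squeeze=58)

```text
time: 7.8
position: [0.6167, -0.2659, 0.1264]
ee_rot: [3.141, -0.001, 0.241]
contact_force: [-4.5, 5.1, 8.8]
width: 0.243
gripper_force: 58.0
```

In the tool's units: 4 mm / 400 = 0.01, 3 mm / 400 = 0.0075.

Call:
arm_command([
  [[-0.0013, -0.0013, 0.0025], 0, 10],
  [[-0.0013, -0.0013, 0.005], 0, 10],
  [[-0.0013, -0.0013, 0.0075], 0, 10],
  [[-0.0013, -0.0013, 0.01], 0, 10],
  [[-0.0013, -0.0013, 0.01], 0, 10],
])

```text
time: 8.22
position: [0.6167, -0.2659, 0.1233]
ee_rot: [3.14, -0.002, 0.241]
contact_force: [-4.4, 5.1, 10.5]
width: 0.246
gripper_force: 58.0
```

In the tool's units: 3 mm / 400 = 0.0075, 2 mm / 400 = 0.005.

Call:
arm_command([
  [[-0.0013, -0.0013, 0.0025], 0, 10],
  [[-0.0013, -0.0013, 0.005], 0, 10],
  [[-0.0013, -0.0013, 0.0075], 0, 10],
  [[-0.0013, -0.0013, 0.0075], 0, 10],
])

```text
time: 8.55
position: [0.6166, -0.2659, 0.1218]
ee_rot: [3.139, -0.003, 0.241]
contact_force: [-5.7, 5.3, 17.9]
width: 0.244
gripper_force: 58.0
```

Call:
arm_command([
  [[-0.0013, -0.0013, 0.0025], 0, 10],
  [[-0.0013, -0.0013, 0.005], 0, 10],
  [[-0.0013, -0.0013, 0.005], 0, 10],
  [[-0.0013, -0.0013, 0.005], 0, 10],
])

```text
time: 8.88
position: [0.6166, -0.2659, 0.1217]
ee_rot: [3.137, -0.004, 0.241]
contact_force: [-8.7, 6.9, 25.8]
width: 0.242
gripper_force: 58.1
```

Run:
```python
from h import *
s=arm.get_state(); print(s['position'],s['contact_force'],s['moment'],s['ee_rot'])
c=cap('wrist'); R=cv2.Rodrigues(c['rvec'])[0]
def dw(u,v):
    q=cv2.fisheye.undistortPoints(np.array([[[u,v]]],float),c['mtx'],np.zeros(4))[0,0]
    return R.T@(c['z_map'][v,u]*np.array([*q,1])-c['tvec'].ravel())
for u,v in((300,255),(290,265),(335,258),(318,252),(318,238)): print(u,v,dw(u,v).round(4))
d=cap('scene')
a=cv2.resize(c['color'][195:285,260:380,::-1],(400,300),interpolation=cv2.INTER_CUBIC)
b=cv2.resize(d['color'][190:280,100:220,::-1],(800,600),interpolation=cv2.INTER_CUBIC)
b[:225,500:]=cv2.resize(a,(300,225)); cv2.imwrite('pics/end.png',b)
```

```text
[ 0.61659301 -0.26588114  0.12171782] [-8.73524395  6.87434992 25.78918329] [ 1.40558566  1.46454104 -0.02859138] [ 3.13731285 -0.00407521  0.2409476 ]
300 255 [ 0.6327 -0.2536  0.1128]
290 265 [ 0.6269 -0.2504  0.112 ]
335 258 [ 0.6347 -0.2689  0.1117]
318 252 [ 0.6357 -0.261   0.1118]
318 238 [ 0.6401 -0.2599  0.1048]
```

View pics/end.png

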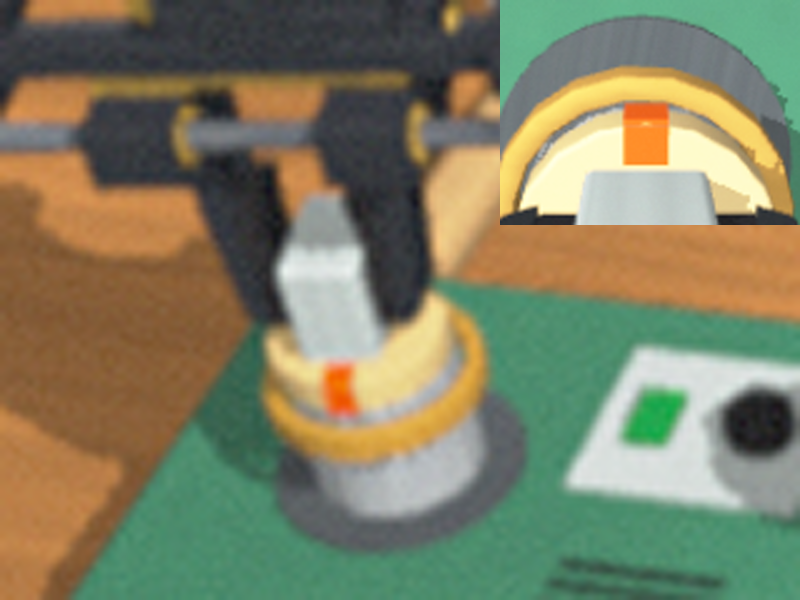

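The wheel's top is at z = 0.112 m, so its underside is flush with the hub at 0.100 m. Another 2 mm of command raised the force but didn't move it, so it's seated. Handing in.

```bash
python3 -c "
from bench import arm
print(arm.finish_job())"
```

```text
the job is handed in; nothing more can be done
None
```

The tan-felt arbor is on the open right hub with its key in the keyway, pressed fully home and still held by the gripper; the job is handed in, though no verdict came back.

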